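Stand the flopped picture panels back in their stands

ROBOT

A 7-joint arm with a two-finger parallel gripper is mounted at the origin on the work surface. World frame = base frame: x ahead of the robot, y to its left, z up, the work surface at z = 0. Lengths are in m, angles in degrees, forces in N, time in s.
With the tool pointing down it reaches from about 0.425 to 0.875 m from the base axis. Payload 4.7 kg.
Tool frame: the origin (TCP) lies at the centre of the arm's flange, where the gripper is bolted on; the fingertips stand 182 mm ahead of it and the grasp point (between the pads) lies 164 mm ahead of it; z points along the fingers, y is the line along which they close (so a half turn about z gives the same grasp; the last joint's range is limited). The gripper opens to 87 mm and grips with 3 to 60 N. Pads are 19 mm wide; open, the fingers measure 117 mm over their backs; the gripper's body (75 mm by 190 mm) begins 51 mm behind the grasp point.
Start: joints at [72.599, 18.392, -4.016, 83.108, 1.295, 78.541, -3.26], TCP at [0.203, -0.617, 0.405] pointing down, gripper open.
Joint ranges: [-163.93, 163.93], [-17.29, 119.83], [-79.2, 71.16], [3.27, 140.29], [-89.18, 269.18], [5.43, 117.66], [-154.24, 154.24]. Speed limits (degrees/s): [147.25, 147.25, 180, 180, 180, 180, 180].

INTERFACE

Orientations are given as [roll, pitch, yaw] about the fixed x, y, z axes, in that order (R = Rz(yaw) Ry(pitch) Rx(roll)).
In Python, from cell import env gives the robot as it stands. The module is installed in compiled form; this text tells all that it offers.
- The arm moves only by the tool step_arm, never from a script. Its argument "steps" is one flat list of numbers, 5 for each row, row after row: the opening, from 0 (shut) to 1 (fully open), then the shift along the tool's x, y, z in mm, then the turn about the tool's z in degrees. In form: [grip, dx, dy, dz, roll, grip, dx, dy, dz, roll, ...]. A call has 1 to 12 rows; each row shifts and turns the commanded pose from where the row before left it, along the tool's axes as they then stand; what a row does not reach is not made up. A row lasts 1/8 s, in which the tool goes at most 62.5 mm and 10.7 degrees, less where a joint would pass 70% of its speed; a pose out of reach is approached as far as the arm can. A call with a gripper value outside its range is refused whole. The fingers move at their own pace and stop on an object; "grip_force" is the grip in N (left out, the last holds). Time passes only in rows, so rows that do not move let the fingers close. It gives the time, the measured TCP pose, the force, the opening and the grip force at its end, in the units of the state.
- env.get_obs(): the state, without advancing time (a new reading comes with each control period).
- env.read_camera(name): name is "scene" or "top" or "wrist"; returns a dict with "image" (384x512x3 uint8, red, green, blue), "camera_matrix" (3x3 intrinsics, pixels), "distortion" ([k1, k2, p1, p2, k3] as OpenCV has them; the pictures are not rectified), "R" (3x3) and "t" (3): a world point X has camera coordinates R X + t. Camera axes: x right, y down, z forward; pixel columns grow to the right and rows downward; lengths in m; the calibration is good to about 2 mm. A picture is of the moment at which its call begins. There is no depth.
- env.sign_off(): hands the job in; it is judged then, once.
The state is a dict: "time_s": time; "qpos": joint angles; "joint_velocities": joint speeds; "effort": joint torques, N m; "tool_pos": TCP position; "tool_rot": TCP orientation; "force": force on the tool from outside, world axes, zero at the start; "wrist_torque": the same for the moment, N m; "grip_width": finger opening in m; "grasp_force": force on a finger pad.
Only numpy, scipy, OpenCV 4.12 (cv2) and the standard library are available. Lean on these libraries where they do the work, as an engineer would, in place of code of your own. Each camera call takes 0.05 s, during which the arm holds its last target. There are 200 camera calls.

TASK

Two of the three small painted panels on the studio bench have flopped forward onto the low front wires of their stands. Without gripping or lifting them, gently push each of these two up and over with the fingertips until it leans back at rest on its rear wire, its foot still squarely in the groove. Leave the panel that already leans back, and everything else on the bench, as it is.

Things in the scene. Friction and masses are not known exactly. Their poses are not given: they have to be found in the camera images.
- tall_panel: The tall picture panel: loose plywood board, 115 mm wide (y), 165 mm high (z), 12 mm thick (x), about 141 g. Origin: centre of its foot; z runs up the board, -x is the painted face. It starts flopped forward, leaning 35 deg to the stand's front (-x) on the low front wire.
- tall_top (a point): Centre of the top edge of the tall panel, 165 mm up the board from its foot.
- tall_stand: Fixed stand of the tall panel: base 130 x 130 x 15 mm; origin under its centre, on the table; -x is its front (towards the robot). Groove along y over the origin, 22 mm wide, between strips 10 mm high. Wire hoops 80 mm wide: front bar at x -45, z 74 mm; rear bar at x +29, z 106 mm. A panel leans 35 deg forward or 15 deg back; within 4 deg of upright it just balances.
- square_panel: The square picture panel: loose plywood board, 140 mm wide (y), 140 mm high (z), 12 mm thick (x), about 146 g. Origin: centre of its foot; z runs up the board, -x is the painted face. It starts flopped forward, leaning 35 deg to the stand's front (-x) on the low front wire.
- square_top (a point): Centre of the top edge of the square panel, 140 mm up the board from its foot.
- square_stand: Fixed stand of the square panel: base 130 x 130 x 15 mm; origin under its centre, on the table; -x is its front (towards the robot). Groove along y over the origin, 22 mm wide, between strips 10 mm high. Wire hoops 80 mm wide: front bar at x -45, z 74 mm; rear bar at x +29, z 106 mm. A panel leans 35 deg forward or 15 deg back; within 4 deg of upright it just balances.
- broad_panel: The broad picture panel: loose plywood board, 150 mm wide (y), 130 mm high (z), 12 mm thick (x), about 145 g. Origin: centre of its foot; z runs up the board, -x is the painted face. It starts correctly leaning back 15 deg on the rear wire.
- broad_top (a point): Centre of the top edge of the broad panel, 130 mm up the board from its foot.
- broad_stand: Fixed stand of the broad panel: base 130 x 130 x 15 mm; origin under its centre, on the table; -x is its front (towards the robot). Groove along y over the origin, 22 mm wide, between strips 10 mm high. Wire hoops 80 mm wide: front bar at x -45, z 74 mm; rear bar at x +29, z 106 mm. A panel leans 35 deg forward or 15 deg back; within 4 deg of upright it just balances.
- slim_bottle: Bystander, loose, to be left alone: upright amber bottle, 32 mm across, 115 mm tall, standing between the left and middle stands. Origin: on its underside.
- pigment_jar: Bystander, loose, to be left alone: small upright jar, 36 mm across, 60 mm tall, between the middle and right stands. Origin: on its underside.
- palette_knife: Bystander, loose, to be left alone: palette knife 200 mm long lying flat between the robot and the stands. Origin: under the middle of the knife.
- sanding_block: Bystander, loose, to be left alone: cork block 65 x 40 x 28 mm lying between the robot and the stands. Origin: on its underside.
- mug: Bystander, loose, to be left alone: white mug 76 mm across, 90 mm tall, behind the stands. Origin: on its underside.
- brush_tin: Bystander, loose, to be left alone: tin 68 mm across, 100 mm tall, with brushes up to about 215 mm, behind the stands. Origin: on its underside.
- varnish_can: Bystander, loose, to be left alone: upright can 60 mm across, 100 mm tall, left of the stands. Origin: on its underside.
There are look-alikes about, which are no part of the job. Leave any blue look-alike of the tall_stand alone.

How it is judged (in metres and radians):
At the end, for the whole second after the job is handed in: All three panels are at rest leaning back over their rear wires (10 to 23 degrees from vertical; 15 when properly seated), feet in the grooves (within 15 mm of the groove line, 25 mm of its middle), square to their stands within 0.15 rad (x of tall_top in the frame of tall_stand above 0.02305 m and angle between tall_panel's own z axis and vertical between 0.17 and 0.4 rad and x of tall_panel in the frame of tall_stand between -0.015 and 0.015 m and y of tall_panel in the frame of tall_stand between -0.025 and 0.025 m and height (world z) of each of tall_panel, square_panel, broad_panel below 0.025 m and angle between the y axis of tall_panel and the y axis of tall_stand, either way round below 0.15 rad and linear speed of each of tall_panel, square_panel, broad_panel below 0.02 m/s and angular speed of each of tall_panel, square_panel, broad_panel below 0.1 rad/s and x of square_top in the frame of square_stand above 0.0188 m and angle between square_panel's own z axis and vertical between 0.17 and 0.4 rad and x of square_panel in the frame of square_stand between -0.015 and 0.015 m and y of square_panel in the frame of square_stand between -0.025 and 0.025 m and angle between the y axis of square_panel and the y axis of square_stand, either way round below 0.15 rad and x of broad_top in the frame of broad_stand above 0.0171 m and angle between broad_panel's own z axis and vertical between 0.17 and 0.4 rad and x of broad_panel in the frame of broad_stand between -0.015 and 0.015 m and y of broad_panel in the frame of broad_stand between -0.025 and 0.025 m and angle between the y axis of broad_panel and the y axis of broad_stand, either way round below 0.15 rad); the robot touches nothing.
It fails at once if a panel is lifted or carried out of its groove (height (world z) of any of tall_panel, square_panel, broad_panel above 0.045 m or distance of any of tall_panel, square_panel, broad_panel from where it was at the start of the episode above 0.045 m).
It fails at once if the fingers squeeze or shove a panel hard (over 25 N) (contact force between the fingers and tall_panel above 25 N or contact force between the fingers and square_panel above 25 N or contact force between the fingers and broad_panel above 25 N).
It fails at once if the panel that already leans back is disturbed (moved over 20 mm) (distance of any of broad_top, broad_panel from where it was at the start of the episode above 0.02 m).
It fails at once if a bystander is moved over 25 mm (distance of any of slim_bottle, pigment_jar, palette_knife, sanding_block, mug, brush_tin, varnish_can from where it was at the start of the episode above 0.025 m).
It fails at once if a standing bystander is tipped (angle between any of slim_bottle, pigment_jar, mug, brush_tin, varnish_can's own z axis and vertical above 0.35 rad).
It also fails if it takes over 67 s, if anything falls off the work surface, if the arm or the gripper's body presses on something with over 40 N, if the wrist force passes 120 N, or if a joint passes its speed limit or range.

## Working session

There is one attempt and no reset: what is moved stays moved. The work goes in short steps, Python scripts to look and compute and a tool call to move; the robot and the scene stay as the last step left them, time stands still between calls to the robot, and variables do not carry over. Pictures are saved under pics/ and viewed, at most 10 in all, crops included, and the job is handed in when it is done.

Besides the shell and the picture viewer there is one more tool, called after "Call:" by a JSON object that holds its "method" and its "body", one argument or row to a line. step_arm: Moves the arm, as the interface text tells. Its arguments: {"type":"object","properties":{"steps":{"type":"array","items":{"type":"number"}},"grip_force":{"type":"number"}},"required":["steps"]}

```bash
mkdir -p pics; cat > h.py <<'E'
import numpy as np,cv2
from cell import env
def shot(n,f=None):
    c=env.read_camera(n)
    if f: cv2.imwrite('pics/'+f,c['image'][:,:,::-1])
    return c
def ray(c,uv):
    p=cv2.undistortPoints(np.array([[uv]],float),c['camera_matrix'],c['distortion'])[0,0]
    d=c['R'].T@np.array([p[0],p[1],1]);o=-c['R'].T@c['t'];return o,d
def onz(c,uv,z):
    o,d=ray(c,uv);return o+d*(z-o[2])/d[2]
E
python3 - <<'E'
from h import *
a=shot('scene');b=shot('top')
cv2.imwrite('pics/a.png',a['image'][:,:,::-1]);cv2.imwrite('pics/b.png',b['image'][:,:,::-1])
np.save('/tmp/a.npy',a,allow_pickle=True);np.save('/tmp/b.npy',b,allow_pickle=True)
for c in(a,b):print(-c['R'].T@c['t'],c['R'][2])
o=env.get_obs();print(o['tool_pos'],o['tool_rot'],o['time_s'],o['grip_width'])
E
```

```text
[1.35722    0.08959921 1.05165201] [-0.64064417 -0.01342319 -0.76772057]
[0.36232795 0.05770479 1.47740061] [ 0.14346266  0.01534177 -0.98953681]
[ 0.20298655 -0.61729647  0.40377948] [-1.79901534e+02  6.12669674e-03  1.82073685e+01] 0.1 0.08715537811867743
```

View pics/a.png

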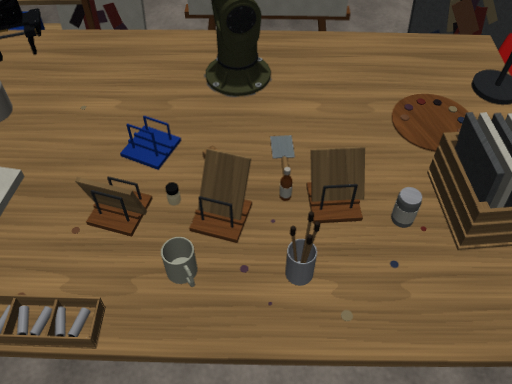

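View pics/b.png

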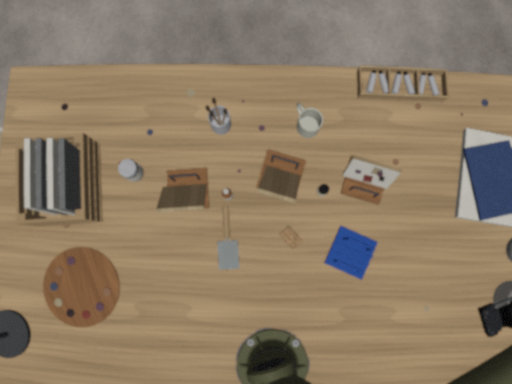

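The two views show three brown stands. In the top view the left panel (185,195) and the middle panel (280,180) are flopped forward, and the right one (370,175) leans back. The blue look-alike is at (350,252). I'll enlarge this area.

```bash
python3 - <<'E'
from h import *
a=np.load('/tmp/a.npy',allow_pickle=True).item();b=np.load('/tmp/b.npy',allow_pickle=True).item()
t=cv2.resize(b['image'][140:225,145:305],None,fx=5,fy=5,interpolation=2)
cv2.imwrite('pics/b2.png',t[:,:,::-1])
t=cv2.resize(a['image'][140:245,180:380],None,fx=4,fy=4,interpolation=2)
cv2.imwrite('pics/a2.png',t[:,:,::-1])
E
```

```text
(no output)
```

View pics/b2.png

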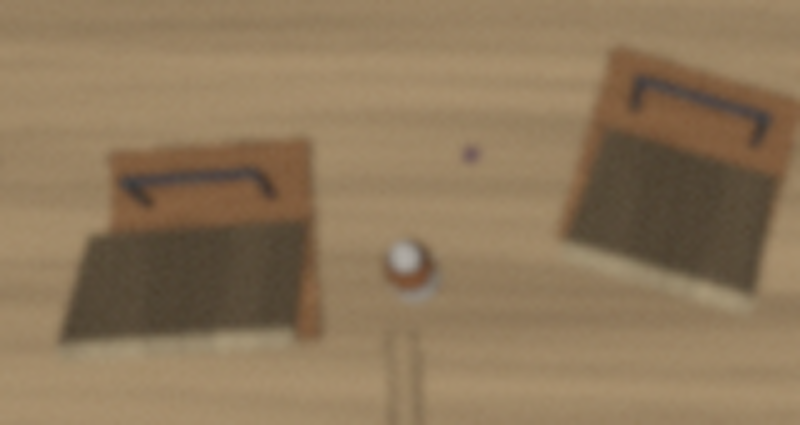

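View pics/a2.png

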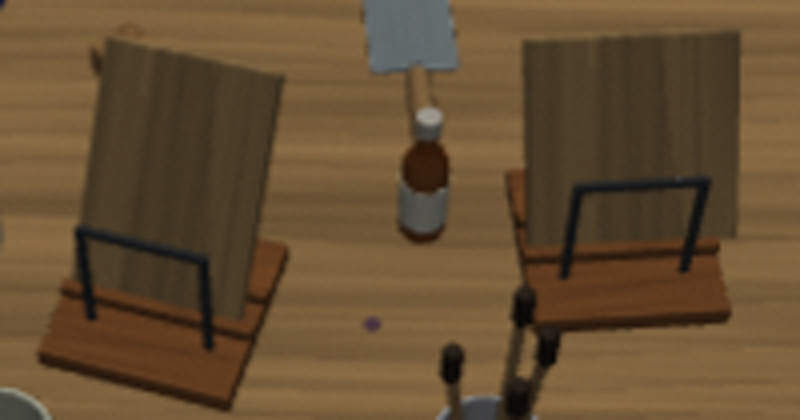

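```bash
python3 - <<'E'
from h import *
a=np.load('/tmp/a.npy',allow_pickle=True).item();b=np.load('/tmp/b.npy',allow_pickle=True).item()
B=lambda x,y:(145+x/5-.4,140+y/5-.4)
A=lambda x,y:(180+x/4-.4,140+y/4-.4)
def rep(n,c,p,q,z):
    P,Q=onz(c,p,z),onz(c,q,z);d=P-Q;print(n,P.round(4),Q.round(4),'mid',((P+Q)/2).round(4),'len',np.linalg.norm(d).round(4),'yaw',np.degrees(np.arctan2(-d[0],d[1])).round(1))
rep('sq bar top',b,B(125,180),B(255,172),.106)
rep('sq bar sc ',a,A(706,182),A(578,189),.106)
rep('sq base top',b,B(110,152),B(310,140),.015)
rep('sq base sc',a,A(730,315),A(533,326),.015)
rep('sq edge top',b,B(65,340),B(298,328),.133)
rep('sq edge sc',a,A(740,32),A(523,41),.133)
rep('ta bar top',b,B(640,78),B(768,120),.106)
rep('ta bar sc',a,A(207,258),A(80,230),.106)
rep('ta base top',b,B(615,47),B(800,100),.015)
rep('ta base sc',a,A(229,407),A(40,357),.015)
rep('ta edge top',b,B(565,238),B(752,293),.153)
rep('ta edge sc',a,A(283,76),A(109,38),.153)
for n,p in(('bottle',B(405,255)),):print(onz(b,p,.115))
print('jar',onz(b,(323,188),.06))
E
```

```text
sq bar top [0.5704 0.3212 0.106 ] [0.5768 0.2426 0.106 ] mid [0.5736 0.2819 0.106 ] len 0.0789 yaw 4.6
sq bar sc  [0.5707 0.3232 0.106 ] [0.5779 0.2427 0.106 ] mid [0.5743 0.283  0.106 ] len 0.0808 yaw 5.1
sq base top [0.6022 0.3493 0.015 ] [0.6125 0.2203 0.015 ] mid [0.6074 0.2848 0.015 ] len 0.1295 yaw 4.5
sq base sc [0.6068 0.349  0.015 ] [0.6178 0.2207 0.015 ] mid [0.6123 0.2849 0.015 ] len 0.1288 yaw 4.9
sq edge top [0.4709 0.3473 0.133 ] [0.4812 0.2103 0.133 ] mid [0.476  0.2788 0.133 ] len 0.1374 yaw 4.3
sq edge sc [0.4664 0.3526 0.133 ] [0.4775 0.2114 0.133 ] mid [0.472 0.282 0.133] len 0.1417 yaw 4.5
ta bar top [0.6386 0.0127 0.106 ] [ 0.6145 -0.0645  0.106 ] mid [ 0.6266 -0.0259  0.106 ] len 0.0809 yaw -17.3
ta bar sc [0.6363 0.0152 0.106 ] [ 0.6164 -0.0635  0.106 ] mid [ 0.6263 -0.0241  0.106 ] len 0.0812 yaw -14.2
ta base top [0.6769 0.0261 0.015 ] [ 0.6447 -0.0931  0.015 ] mid [ 0.6608 -0.0335  0.015 ] len 0.1235 yaw -15.1
ta base sc [0.6834 0.0278 0.015 ] [ 0.6483 -0.0942  0.015 ] mid [ 0.6658 -0.0332  0.015 ] len 0.1269 yaw -16.1
ta edge top [0.5346 0.056  0.153 ] [ 0.5049 -0.0519  0.153 ] mid [0.5198 0.0021 0.153 ] len 0.1118 yaw -15.4
ta edge sc [0.5296 0.0586 0.153 ] [ 0.4992 -0.052   0.153 ] mid [0.5144 0.0033 0.153 ] len 0.1147 yaw -15.4
[0.52746168 0.15032431 0.115     ]
jar [ 0.54819328 -0.14582217  0.06      ]
```

Sizes and both views agree. The square stand is at about (0.545, 0.280) with yaw 4.7°, and the tall stand is at about (0.5995, -0.0165) with yaw -15.5°. I'll push with a half-open gripper, pointing straight down, so both fingertips touch the panel and keep it square. First I'll turn the tool to the tall stand's yaw and set the opening.

Call:
{"method": "step_arm", "body": {
  "steps": [0.5, 0, 0, 0, 8.5, 0.5, 0, 0, 0, 8.5, 0.5, 0, 0, 0, 8.5, 0.5, 0, 0, 0, 8.2, 0.5, 0, 0, 0, 0]
}}

```text
time_s: 0.72
tool_pos: [0.2031, -0.6174, 0.4042]
tool_rot: [-180.0, 0.0, -15.4]
force: [0.6, -0.1, 0.8]
grip_width: 0.0473
grasp_force: 0.0
```

```bash
cat >> h.py <<'E'
from scipy.spatial.transform import Rotation as Ro
def to(*ps):
    o=env.get_obs();R=Ro.from_euler('xyz',o['tool_rot'],degrees=True).as_matrix();p=o['tool_pos']
    print(o['tool_pos'].round(4),o['tool_rot'].round(2),o['force'].round(2),o['grip_width'],o['time_s'],o['qpos'].round(0))
    for q in ps:
        print(q,(1000*R.T@(np.array(q)-p)).round(1));p=np.array(q)
def st(n,x,y,z):
    c,yaw={'t':((.5995,-.0165),-15.5),'s':((.545,.280),4.7)}[n];a=np.radians(yaw)
    return [round(c[0]+x*np.cos(a)-y*np.sin(a),4),round(c[1]+x*np.sin(a)+y*np.cos(a),4),z]
E
python3 -c "
from h import *
to([.45,-.3,.404],st('t',-.145,0,.404),st('t',-.145,0,.31))"
```

```text
[ 0.2031 -0.6174  0.4042] [-1.7996e+02  4.0000e-02 -1.5400e+01] [ 0.62 -0.05  0.76] 0.047259979573712425 0.725 [ 69.  18.   0.  83.  -0.  78. -36.]
[0.45, -0.3, 0.404] [ 1.537e+02 -3.715e+02  3.000e-01]
[np.float64(0.4598), np.float64(0.0222), 0.404] [-7.610e+01 -3.132e+02  2.000e-01]
[np.float64(0.4598), np.float64(0.0222), 0.31] [ 0.1  0.1 94. ]
```

Call:
{"method": "step_arm", "body": {
  "steps": [0.5, 19.2, -46.4, 0, 0, 0.5, 19.2, -46.4, 0, 0, 0.5, 19.2, -46.4, 0, 0, 0.5, 19.2, -46.4, 0, 0, 0.5, 19.2, -46.4, 0, 0, 0.5, 19.2, -46.4, 0, 0, 0.5, 19.2, -46.4, 0, 0, 0.5, 19.2, -46.4, 0, 0]
}}

```text
time_s: 1.72
tool_pos: [0.451, -0.2993, 0.4047]
tool_rot: [180.0, -0.0, -15.3]
force: [1.2, -0.3, 0.8]
grip_width: 0.0438
grasp_force: 0.0
```

Call:
{"method": "step_arm", "body": {
  "steps": [0.5, -9.5, -39, 0, 0, 0.5, -9.5, -39, 0, 0, 0.5, -9.5, -39, 0, 0, 0.5, -9.5, -39, 0, 0, 0.5, -9.5, -39, 0, 0, 0.5, -9.5, -39, 0, 0, 0.5, -9.5, -39, 0, 0, 0.5, -9.5, -39, 0, 0, 0.5, 0, 0, 0, 0]
}}

```text
time_s: 2.85
tool_pos: [0.4601, 0.0237, 0.4049]
tool_rot: [-180.0, -0.0, -15.0]
force: [0.5, -0.2, -0.4]
grip_width: 0.0435
grasp_force: 0.0
```

```bash
python3 -c "
from h import *
to(st('t',-.145,0,.404),st('t',-.145,0,.31))"
```

```text
[0.4601 0.0237 0.4049] [-1.7998e+02 -2.0000e-02 -1.4960e+01] [ 0.52 -0.17 -0.36] 0.04352401456013093 2.85 [  29.   -4.  -34.  108.   -2.   76. -109.]
[np.float64(0.4598), np.float64(0.0222), 0.404] [0.1 1.6 0.9]
[np.float64(0.4598), np.float64(0.0222), 0.31] [-0.  0. 94.]
```

Call:
{"method": "step_arm", "body": {
  "steps": [0.5, 0, 1, 24, 0.5, 0.5, 0, 0, 24, 0, 0.5, 0, 0, 24, 0, 0.5, 0, 0, 22, 0, 0.5, 0, 0, 0, 0, 0.5, 0, 0, 0, 0]
}}

```text
time_s: 3.6
tool_pos: [0.4604, 0.0187, 0.3115]
tool_rot: [-180.0, -0.1, -16.0]
force: [0.5, 0.4, 0.2]
grip_width: 0.044
grasp_force: 0.0
```

```bash
python3 - <<'E'
from h import *
to()
c=shot('wrist');a=shot('scene')
t=np.vstack([cv2.resize(c['image'],(400,300)),cv2.resize(a['image'][100:250,130:330],(400,300))])
cv2.imwrite('pics/w1.png',t[:,:,::-1])
E
```

```text
[0.4604 0.0187 0.3115] [-1.800e+02 -6.000e-02 -1.599e+01] [0.45 0.41 0.25] 0.043978030577744645 3.6 [  29.    1.  -34.  115.    0.   65. -112.]
```

View pics/w1.png

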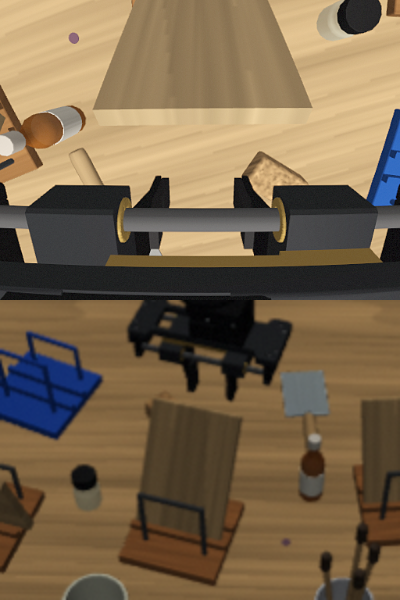

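The wrist view shows the open fingers centred on the panel's top edge (edge x 95 to 310, fingers around x 200) and parallel to it. I'll approach and push.

Call:
{"method": "step_arm", "body": {
  "steps": [0.5, 10, 0, 0, 0, 0.5, 10, 0, 0, 0, 0.5, 6, 0, 0, 0, 0.5, 4, 0, 0, 0, 0.5, 4, 0, 0, 0, 0.5, 4, 0, 0, 0, 0.5, 4, 0, 0, 0, 0.5, 4, 0, 0, 0, 0.5, 4, 0, 0, 0, 0.5, 0, 0, 0, 0]
}}

```text
time_s: 4.95
tool_pos: [0.5084, 0.0053, 0.3107]
tool_rot: [-180.0, -0.0, -16.0]
force: [-0.5, 0.6, 0.3]
grip_width: 0.0434
grasp_force: 0.3
```

Call:
{"method": "step_arm", "body": {
  "steps": [0.5, 4, 0, 0, 0, 0.5, 4, 0, 0, 0, 0.5, 4, 0, 0, 0, 0.5, 4, 0, 0, 0, 0.5, 4, 0, 0, 0]
}}

```text
time_s: 5.58
tool_pos: [0.5277, -0.0002, 0.3107]
tool_rot: [180.0, -0.0, -16.0]
force: [-0.9, -0.1, 1.1]
grip_width: 0.0432
grasp_force: 0.3
```

```bash
python3 - <<'E'
from h import *
to();print(st('t',0,0,0))
a=shot('scene');b=shot('top')
t=np.vstack([cv2.resize(a['image'][100:250,130:330],(400,300)),cv2.resize(b['image'][120:240,220:380],(400,300))])
cv2.imwrite('pics/w2.png',t[:,:,::-1])
E
```

```text
[ 5.277e-01 -2.000e-04  3.107e-01] [ 1.8e+02 -1.0e-02 -1.6e+01] [-0.85 -0.07  1.05] 0.04319980415895863 5.575 [  28.   10.  -33.  106.    6.   66. -114.]
[np.float64(0.5995), np.float64(-0.0165), 0]
```

View pics/w2.png

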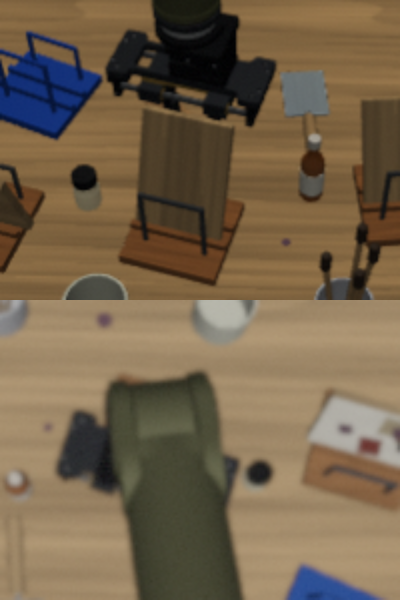

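The panel's top is rising with the fingers, and the groove still holds its foot. The tool is about 58 mm short of upright, so I'll carry on slowly.

Call:
{"method": "step_arm", "body": {
  "steps": [0.5, 4, 0, 0, 0, 0.5, 4, 0, 0, 0, 0.5, 4, 0, 0, 0, 0.5, 4, 0, 0, 0, 0.5, 4, 0, 0, 0, 0.5, 4, 0, 0, 0, 0.5, 4, 0, 0, 0, 0.5, 4, 0, 0, 0, 0.5, 4, 0, 0, 0, 0.5, 4, 0, 0, 0, 0.5, 4, 0, 0, 0, 0.5, 4, 0, 0, 0]
}}

```text
time_s: 7.18
tool_pos: [0.5738, -0.0134, 0.3107]
tool_rot: [180.0, -0.0, -16.0]
force: [-0.5, 0.3, -0.3]
grip_width: 0.0432
grasp_force: 0.0
```

Call:
{"method": "step_arm", "body": {
  "steps": [0.5, 2, 0, 0, 0, 0.5, 2, 0, 0, 0, 0.5, 2, 0, 0, 0, 0.5, 2, 0, 0, 0, 0.5, 2, 0, 0, 0, 0.5, 2, 0, 0, 0, 0.5, 2, 0, 0, 0, 0.5, 2, 0, 0, 0, 0.5, 2, 0, 0, 0, 0.5, 2, 0, 0, 0, 0.5, 2, 0, 0, 0, 0.5, 2, 0, 0, 0]
}}

```text
time_s: 8.68
tool_pos: [0.5967, -0.02, 0.3107]
tool_rot: [180.0, -0.0, -16.0]
force: [0.4, -0.9, 0.4]
grip_width: 0.0432
grasp_force: 0.0
```

```bash
python3 - <<'E'
from h import *
to()
c=shot('wrist');a=shot('scene')
t=np.vstack([cv2.resize(c['image'],(400,300)),cv2.resize(a['image'][100:250,130:330],(400,300))])
cv2.imwrite('pics/w3.png',t[:,:,::-1])
E
```

```text
[ 0.5967 -0.02    0.3107] [179.99  -0.   -15.99] [ 0.41 -0.9   0.39] 0.043166439437937146 8.675 [  26.   18.  -32.   97.   10.   68. -114.]
```

View pics/w3.png

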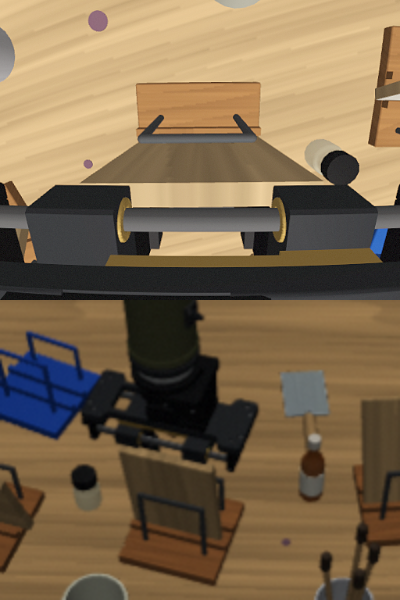

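The panel is about upright (top edge at row 180 in the wrist view) and square to the rear wire. I'll push a little further, past the balance range.

Call:
{"method": "step_arm", "body": {
  "steps": [0.5, 2, 0, 0, 0, 0.5, 2, 0, 0, 0, 0.5, 2, 0, 0, 0, 0.5, 2, 0, 0, 0, 0.5, 2, 0, 0, 0, 0.5, 2, 0, 0, 0, 0.5, 2, 0, 0, 0, 0.5, 2, 0, 0, 0, 0.5, 0, 0, 0, 0, 0.5, 0, 0, 0, 0]
}}

```text
time_s: 10.02
tool_pos: [0.6094, -0.023, 0.3101]
tool_rot: [179.9, 0.6, -15.9]
force: [-13.3, 2.5, 7.3]
grip_width: 0.0437
grasp_force: 7.4
```

```bash
python3 - <<'E'
from h import *
to()
c=shot('wrist');a=shot('scene')
t=np.vstack([cv2.resize(c['image'],(400,300)),cv2.resize(a['image'][100:250,130:330],(400,300))])
cv2.imwrite('pics/w4.png',t[:,:,::-1])
E
```

```text
[ 0.6094 -0.023   0.3101] [179.88   0.57 -15.91] [-13.31   2.48   7.26] 0.04373252917859884 10.025 [  25.   20.  -31.   95.   11.   69. -114.]
```

View pics/w4.png

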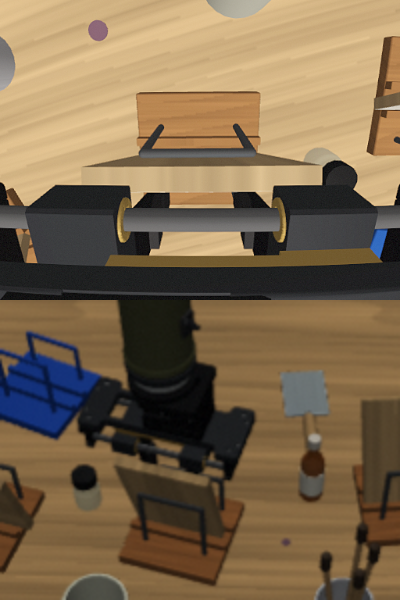

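At 13 N the panel is resting against the rear wire, so I'm backing off straight away.

Call:
{"method": "step_arm", "body": {
  "steps": [0.5, -2, 0, 0, 0, 0.5, -2, 0, 0, 0, 0.5, -2, 0, 0, 0, 0.5, -3, 0, 0, 0, 0.5, -4, 0, 0, 0, 0.5, -8, 0, 0, 0, 0.5, -15, 0, 0, 0, 0.5, -25, 0, 0, 0, 0.5, -25, 0, 0, 0, 0.5, -25, 0, 0, 0, 0.5, -25, 0, 0, 0, 0.5, 0, 0, 0, 0]
}}

```text
time_s: 11.62
tool_pos: [0.4794, 0.0139, 0.3107]
tool_rot: [179.9, -0.0, -15.9]
force: [0.9, 0.3, 0.2]
grip_width: 0.0434
grasp_force: 0.0
```

Call:
{"method": "step_arm", "body": {
  "steps": [0.5, 0, 0, -30, 0, 0.5, 0, 0, -30, 0, 0.5, 0, 0, -30, -10, 0.5, 0, 0, 0, -10, 0.5, 0, 0, 0, 0]
}}

```text
time_s: 12.25
tool_pos: [0.4816, 0.013, 0.4011]
tool_rot: [180.0, -0.1, 3.9]
force: [-0.1, -0.1, -1.0]
grip_width: 0.0437
grasp_force: 0.0
```

```bash
python3 - <<'E'
from h import *
to(st('s',-.13,0,.40),st('s',-.13,0,.29))
c=shot('wrist');a=shot('scene')
t=np.vstack([cv2.resize(c['image'],(400,300)),cv2.resize(a['image'][100:250,130:330],(400,300))])
cv2.imwrite('pics/w5.png',t[:,:,::-1])
E
```

```text
[0.4816 0.013  0.4011] [ 1.7998e+02 -6.0000e-02  3.8800e+00] [-0.13 -0.1  -1.03] 0.043736685105971715 12.25 [ 30.  -1. -34. 105.  -1.  75. -90.]
[np.float64(0.4154), np.float64(0.2693), 0.4] [ -48.7 -260.2    0.9]
[np.float64(0.4154), np.float64(0.2693), 0.29] [-1.0e-01 -0.0e+00  1.1e+02]
```

View pics/w5.png

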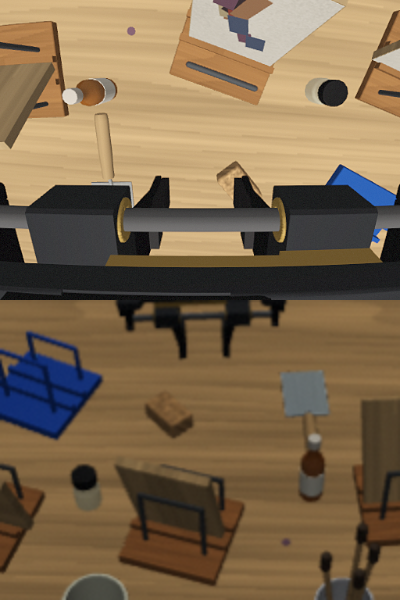

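The tall panel now leans back on its rear wire, square and clear of the fingers. The 13 N contact was at tool x ≈ +11 mm, which matches the fingertip meeting a face leaning 15°. For the square panel I'll stop at about +3 mm. Moving there now.

Call:
{"method": "step_arm", "body": {
  "steps": [0.5, -9.7, -52, 0, -0.8, 0.5, -9.7, -52, 0, 0, 0.5, -9.7, -52, 0, 0, 0.5, -9.7, -52, 0, 0, 0.5, -9.7, -52, 0, 0, 0.5, 0, 0, 0, 0, 0.5, 0, 0, 27, 0, 0.5, 0, 0, 27, 0, 0.5, 0, 0, 27, 0, 0.5, 0, 0, 29, 0, 0.5, 0, 0, 0, 0, 0.5, 0, 0, 0, 0]
}}

```text
time_s: 13.85
tool_pos: [0.4124, 0.2681, 0.2914]
tool_rot: [-180.0, -0.0, 4.7]
force: [0.3, 0.9, 0.6]
grip_width: 0.0439
grasp_force: 0.0
```

```bash
python3 -c "
from h import *
to(st('s',-.13,0,.29),st('s',.003,0,.29))"
```

```text
[0.4124 0.2681 0.2914] [-1.7999e+02 -4.0000e-02  4.7200e+00] [0.28 0.93 0.56] 0.043880028035465875 13.85 [  12.    9.  -51.  112.    8.   63. -127.]
[np.float64(0.4154), np.float64(0.2693), 0.29] [ 3.1 -0.9  1.4]
[np.float64(0.548), np.float64(0.2802), 0.29] [1.33e+02 1.00e-01 1.00e-01]
```

Call:
{"method": "step_arm", "body": {
  "steps": [0.5, 10, 0, 1, 0, 0.5, 10, 0, 0, 0, 0.5, 6, 0, 0, 0, 0.5, 4, 0, 0, 0, 0.5, 4, 0, 0, 0, 0.5, 4, 0, 0, 0, 0.5, 4, 0, 0, 0, 0.5, 4, 0, 0, 0, 0.5, 4, 0, 0, 0, 0.5, 4, 0, 0, 0, 0.5, 4, 0, 0, 0, 0.5, 4, 0, 0, 0]
}}

```text
time_s: 15.35
tool_pos: [0.4739, 0.2736, 0.2897]
tool_rot: [180.0, -0.0, 4.8]
force: [-1.5, -0.2, 0.9]
grip_width: 0.0436
grasp_force: 0.4
```

Call:
{"method": "step_arm", "body": {
  "steps": [0.5, 4, 0, 0, 0, 0.5, 4, 0, 0, 0, 0.5, 4, 0, 0, 0, 0.5, 4, 0, 0, 0, 0.5, 4, 0, 0, 0, 0.5, 4, 0, 0, 0, 0.5, 4, 0, 0, 0, 0.5, 4, 0, 0, 0, 0.5, 4, 0, 0, 0, 0.5, 4, 0, 0, 0]
}}

```text
time_s: 16.6
tool_pos: [0.5138, 0.2769, 0.2897]
tool_rot: [180.0, -0.0, 4.8]
force: [-0.6, -0.6, 0.2]
grip_width: 0.0434
grasp_force: 0.1
```

Call:
{"method": "step_arm", "body": {
  "steps": [0.5, 2, 0, 0, 0, 0.5, 2, 0, 0, 0, 0.5, 2, 0, 0, 0, 0.5, 2, 0, 0, 0, 0.5, 2, 0, 0, 0, 0.5, 2, 0, 0, 0, 0.5, 2, 0, 0, 0, 0.5, 2, 0, 0, 0, 0.5, 2, 0, 0, 0, 0.5, 2, 0, 0, 0]
}}

```text
time_s: 17.85
tool_pos: [0.5335, 0.2786, 0.2897]
tool_rot: [180.0, 0.0, 4.8]
force: [0.2, -0.1, -0.3]
grip_width: 0.0436
grasp_force: 0.0
```

```bash
python3 -c "
from h import *
to(st('s',.003,0,.29));np.save('/tmp/c1.npy',shot('scene'),allow_pickle=True)"
```

```text
[0.5335 0.2786 0.2897] [179.99   0.     4.81] [ 0.21 -0.09 -0.32] 0.043552916896910376 17.85 [   7.   24.  -46.   97.   18.   67. -129.]
[np.float64(0.548), np.float64(0.2802), 0.29] [14.6 -0.4 -0.3]
```

Call:
{"method": "step_arm", "body": {
  "steps": [0.5, 2, 0, 0, 0, 0.5, 2, 0, 0, 0, 0.5, 2, 0, 0, 0, 0.5, 2, 0, 0, 0, 0.5, 2, 0, 0, 0, 0.5, 2, 0, 0, 0, 0.5, 2, 0, 0, 0, 0.5, 1, 0, 0, 0, 0.5, 0, 0, 0, 0, 0.5, 0, 0, 0, 0]
}}

```text
time_s: 19.15
tool_pos: [0.548, 0.2799, 0.2896]
tool_rot: [180.0, 0.0, 4.8]
force: [-1.9, -0.4, 0.6]
grip_width: 0.0432
grasp_force: 1.1
```

```bash
python3 - <<'E'
from h import *
to();a=shot('scene');p=np.load('/tmp/c1.npy',allow_pickle=True).item()
t=np.vstack([cv2.resize(x['image'][110:240,170:390],(508,300)) for x in(p,a)])
cv2.imwrite('pics/w6.png',t[:,:,::-1])
E
```

```text
[0.548  0.2799 0.2896] [1.7998e+02 5.0000e-02 4.8300e+00] [-1.93 -0.42  0.56] 0.04323759899113057 19.15 [   7.   25.  -45.   95.   19.   68. -129.]
```

View pics/w6.png

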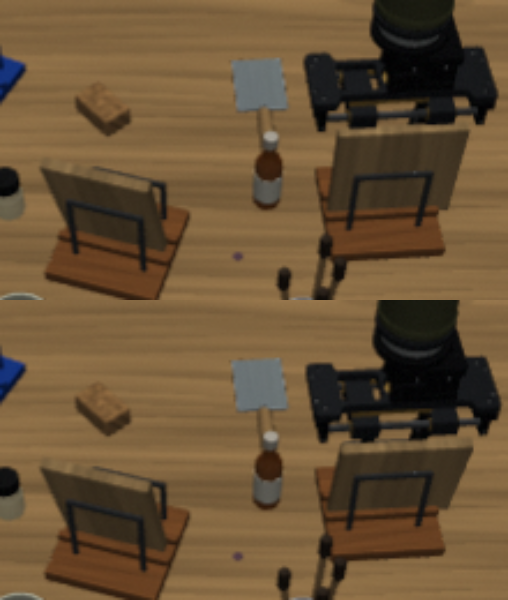

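The lower frame shows the square panel leaning back over its rear wire (bar at y ≈ 477), with light 2 N contact. I'll back off, lift, and check both panels numerically.

Call:
{"method": "step_arm", "body": {
  "steps": [0.5, -2, 0, 0, 0, 0.5, -2, 0, 0, 0, 0.5, -3, 0, 0, 0, 0.5, -4, 0, 0, 0, 0.5, -8, 0, 0, 0, 0.5, -15, 0, 0, 0, 0.5, -25, 0, 0, 0, 0.5, -25, 0, 0, 0, 0.5, -25, 0, 0, 0, 0.5, -20, 0, 0, 0, 0.5, 0, 0, -30, 0, 0.5, 0, 0, -30, 0]
}}

```text
time_s: 20.7
tool_pos: [0.4183, 0.269, 0.35]
tool_rot: [179.9, 0.0, 4.9]
force: [1.5, 0.1, 0.5]
grip_width: 0.0434
grasp_force: 0.0
```

Call:
{"method": "step_arm", "body": {
  "steps": [0.5, 0, 0, -30, 0, 0.5, 0, 0, 0, 0, 0.5, 0, 0, 0, 0, 0.5, 0, 0, 0, 0]
}}

```text
time_s: 21.2
tool_pos: [0.4192, 0.2687, 0.3784]
tool_rot: [179.9, 0.1, 4.8]
force: [1.1, -0.4, 0.5]
grip_width: 0.0432
grasp_force: 0.0
```

```bash
python3 - <<'E'
from h import *
to();a=shot('scene');p=np.load('/tmp/a.npy',allow_pickle=True).item()
# predicted back-face top corners for seated (15 deg) and upright (3 deg), and nearest image corners
g=cv2.cvtColor(a['image'],cv2.COLOR_RGB2GRAY)
R=cv2.Rodrigues(a['R'])[0]
def proj(P):return cv2.projectPoints(np.array([P]),R,a['t'],a['camera_matrix'],a['distortion'])[0].ravel()
for n,h,w in(('t',.165,.0575),('s',.14,.07)):
  im=a['image'].copy()
  for s in(-1,1):
    for ang in(15,3):
      t=np.radians(ang);x,z=h*np.sin(t)+.006*np.cos(t),.015+h*np.cos(t)-.006*np.sin(t)
      u=proj(st(n,x,s*w,z));print(n,s,ang,u.round(1),end=' ')
      if ang==15:u0=u
    x0,y0=np.int32(u0)-14;m=np.zeros_like(g);m[y0:y0+28,x0:x0+28]=1
    print(cv2.goodFeaturesToTrack(g,4,.1,3,mask=m).reshape(-1,2).tolist())
  # colour-step profile along column through panel middle
  x,z=h*np.sin(t),.015+h*np.cos(t);u,v=np.int32(proj(st(n,x,0,z)));print([a['image'][k,u].tolist() for k in range(v-10,v+26,2)],v-10)
E
```

```text
[0.4192 0.2687 0.3784] [1.7995e+02 1.2000e-01 4.8200e+00] [ 1.09 -0.35  0.54] 0.043197299561924404 21.2 [  15.    4.  -52.  105.    3.   73. -123.]
t -1 15 [187.3 184.1] t -1 3 [192.4 171.6] [[188.0, 183.0], [177.0, 192.0], [176.0, 184.0], [178.0, 189.0]]
t 1 15 [234.3 195.2] t 1 3 [238.9 182.4] [[235.0, 189.0], [237.0, 192.0], [241.0, 204.0], [240.0, 190.0]]
[[62, 45, 28], [59, 43, 26], [63, 46, 28], [126, 100, 63], [122, 96, 61], [133, 104, 67], [143, 112, 71], [133, 104, 66], [127, 99, 63], [134, 105, 67], [89, 73, 53], [113, 91, 61], [117, 94, 61], [56, 45, 30], [51, 41, 26], [52, 42, 27], [52, 42, 28], [54, 42, 29]] 164
s -1 15 [314.3 180.1] s -1 3 [312.9 169.5] [[317.0, 176.0], [306.0, 183.0], [314.0, 181.0], [326.0, 189.0]]
s 1 15 [371.7 177.4] s 1 3 [369.7 166.9] [[373.0, 174.0]]
[[129, 100, 64], [129, 100, 65], [127, 98, 63], [122, 95, 60], [124, 97, 61], [128, 100, 63], [128, 100, 64], [87, 73, 54], [124, 100, 66], [119, 96, 63], [63, 50, 33], [59, 47, 31], [59, 48, 33], [57, 45, 29], [50, 42, 32], [25, 26, 27], [49, 40, 27], [53, 42, 28]] 156
```

```bash
python3 - <<'E'
from h import *
for cam in('scene','top'):
  a=shot(cam);g=cv2.GaussianBlur(cv2.cvtColor(a['image'],cv2.COLOR_RGB2GRAY),(0,0),.6).astype(np.float32)
  R=cv2.Rodrigues(a['R'])[0]
  for n,h in(('t',.165),('s',.14)):
    ys=np.linspace(-.045,.045,41);xs=np.arange(-.01,.075,.001)
    z=.015+h*np.cos(np.radians(14))-.0015
    P=np.array([[st(n,x,y,z) for x in xs] for y in ys]).reshape(-1,1,3)
    u=cv2.projectPoints(P,R,a['t'],a['camera_matrix'],a['distortion'])[0].reshape(len(ys),len(xs),2).astype(np.float32)
    pr=np.median(cv2.remap(g,u[...,0],u[...,1],1),axis=0)
    print(cam,n,'exp 15deg front/back edge x',round(h*np.sin(.262)-.006,4),round(h*np.sin(.262)+.006,4))
    print([(int(round(x*1000)),int(v)) for x,v in zip(xs,pr)][::2])
E
```

```text
scene t exp 15deg front/back edge x 0.0367 0.0487
[(-10, 104), (-8, 105), (-6, 106), (-4, 106), (-2, 107), (0, 108), (2, 109), (4, 109), (6, 109), (8, 108), (10, 108), (12, 108), (14, 107), (16, 107), (18, 106), (20, 105), (22, 104), (24, 100), (26, 87), (28, 79), (30, 82), (32, 92), (34, 97), (36, 99), (38, 99), (40, 96), (42, 86), (44, 72), (46, 56), (48, 48), (50, 46), (52, 46), (54, 45), (56, 45), (58, 45), (60, 45), (62, 45), (64, 44), (66, 45), (68, 45), (70, 45), (72, 43), (74, 39)]
scene s exp 15deg front/back edge x 0.0303 0.0423
[(-10, 97), (-8, 98), (-6, 99), (-4, 100), (-2, 102), (0, 103), (2, 104), (4, 104), (6, 103), (8, 104), (10, 103), (12, 101), (14, 94), (16, 87), (18, 92), (20, 98), (22, 100), (24, 100), (26, 98), (28, 93), (30, 80), (32, 65), (34, 55), (36, 50), (38, 49), (40, 48), (42, 48), (44, 47), (46, 48), (48, 48), (50, 48), (52, 48), (54, 48), (56, 48), (58, 46), (60, 42), (62, 36), (64, 31), (66, 28), (68, 34), (70, 40), (72, 43), (74, 45)]
top t exp 15deg front/back edge x 0.0367 0.0487
[(-10, 162), (-8, 163), (-6, 169), (-4, 170), (-2, 170), (0, 169), (2
[... 218 characters left out ...]
 134), (44, 135), (46, 136), (48, 137), (50, 137), (52, 137), (54, 137), (56, 137), (58, 137), (60, 136), (62, 136), (64, 137), (66, 137), (68, 137), (70, 138), (72, 141), (74, 143)]
top s exp 15deg front/back edge x 0.0303 0.0423
[(-10, 132), (-8, 121), (-6, 120), (-4, 115), (-2, 111), (0, 113), (2, 121), (4, 130), (6, 142), (8, 152), (10, 159), (12, 164), (14, 166), (16, 167), (18, 165), (20, 159), (22, 153), (24, 146), (26, 140), (28, 135), (30, 131), (32, 127), (34, 122), (36, 120), (38, 122), (40, 128), (42, 133), (44, 138), (46, 141), (48, 143), (50, 143), (52, 145), (54, 145), (56, 146), (58, 147), (60, 147), (62, 148), (64, 148), (66, 147), (68, 147), (70, 146), (72, 145), (74, 145)]
```

The tall panel's back edge is at 44 mm, which is where it should be seated. The threshold geometry implies the foot then sits at -5 mm. The square panel's edge is about 6 mm short of that, so its foot is probably still at the rear of the groove and the lean is a marginal ~10°. A gentle push above the wire's height should lever the foot forward and seat it, as happened with the tall panel.

Call:
{"method": "step_arm", "body": {
  "steps": [0.5, 0, 1, 31, 0, 0.5, 0, 0, 30, 0, 0.5, 20, 0, 0, 0, 0.5, 20, 0, 0, 0, 0.5, 20, 0, 0, 0, 0.5, 20, 0, 0, 0, 0.5, 20, 0, 0, 0, 0.5, 14, 0, 0, 0, 0.5, 8, 0, 0, 0, 0.5, 4, 0, 0, 0, 0.5, 0, 0, 0, 0, 0.5, 0, 0, 0, 0]
}}

```text
time_s: 22.85
tool_pos: [0.5449, 0.2788, 0.3188]
tool_rot: [180.0, 0.0, 4.8]
force: [0.2, 1.1, -0.1]
grip_width: 0.0434
grasp_force: 0.0
```

Call:
{"method": "step_arm", "body": {
  "steps": [0.5, 1, 0, 0, 0, 0.5, 1, 0, 0, 0, 0.5, 1, 0, 0, 0, 0.5, 0, 0, 0, 0]
}}

```text
time_s: 23.35
tool_pos: [0.5485, 0.2789, 0.3187]
tool_rot: [180.0, 0.0, 4.8]
force: [-0.3, 0.2, 0.3]
grip_width: 0.0433
grasp_force: 0.0
```

Call:
{"method": "step_arm", "body": {
  "steps": [0.5, 1, 0, 0, 0, 0.5, 1, 0, 0, 0, 0.5, 1, 0, 0, 0, 0.5, 0, 0, 0, 0]
}}

```text
time_s: 23.85
tool_pos: [0.5515, 0.2791, 0.3187]
tool_rot: [180.0, 0.0, 4.8]
force: [0.7, 0.6, 0.3]
grip_width: 0.0437
grasp_force: 0.0
```

Call:
{"method": "step_arm", "body": {
  "steps": [0.5, 1, 0, 0, 0, 0.5, 1, 0, 0, 0, 0.5, 1, 0, 0, 0, 0.5, 0, 0, 0, 0]
}}

```text
time_s: 24.35
tool_pos: [0.5543, 0.2794, 0.3185]
tool_rot: [180.0, 0.0, 4.8]
force: [-1.0, 1.2, -0.1]
grip_width: 0.0432
grasp_force: 0.5
```

Call:
{"method": "step_arm", "body": {
  "steps": [0.5, 1, 0, 0, 0, 0.5, 1, 0, 0, 0, 0.5, 0, 0, 0, 0]
}}

```text
time_s: 24.72
tool_pos: [0.556, 0.2796, 0.3185]
tool_rot: [180.0, 0.1, 4.8]
force: [-3.0, 0.0, 0.4]
grip_width: 0.0437
grasp_force: 1.5
```

Call:
{"method": "step_arm", "body": {
  "steps": [0.5, 1, 0, 0, 0, 0.5, 1, 0, 0, 0, 0.5, 0, 0, 0, 0]
}}

```text
time_s: 25.1
tool_pos: [0.5569, 0.28, 0.3184]
tool_rot: [179.9, 0.3, 4.9]
force: [-7.1, -1.1, 3.5]
grip_width: 0.0435
grasp_force: 4.0
```

Call:
{"method": "step_arm", "body": {
  "steps": [0.5, 1, 0, 0, 0, 0.5, 0.5, 0, 0, 0, 0.5, 0, 0, 0, 0]
}}

```text
time_s: 25.48
tool_pos: [0.5576, 0.2802, 0.3183]
tool_rot: [179.9, 0.4, 4.9]
force: [-10.2, -2.6, 4.2]
grip_width: 0.0435
grasp_force: 5.8
```

Call:
{"method": "step_arm", "body": {
  "steps": [0.5, -2, 0, 0, 0, 0.5, -2, 0, 0, 0, 0.5, -3, 0, 0, 0, 0.5, -4, 0, 0, 0, 0.5, -8, 0, 0, 0, 0.5, -15, 0, 0, 0, 0.5, -25, 0, 0, 0, 0.5, -25, 0, 0, 0, 0.5, -25, 0, 0, 0, 0.5, -20, 0, 0, 0, 0.5, 0, 0, -30, 0, 0.5, 0, 0, -30, 0]
}}

```text
time_s: 26.98
tool_pos: [0.4299, 0.269, 0.3791]
tool_rot: [179.9, 0.0, 4.8]
force: [0.3, -0.4, -0.4]
grip_width: 0.0437
grasp_force: 0.0
```

Call:
{"method": "step_arm", "body": {
  "steps": [0.5, 0, 0, -15, 0, 0.5, 0, 0, 0, 0, 0.5, 0, 0, 0, 0, 0.5, 0, 0, 0, 0]
}}

```text
time_s: 27.48
tool_pos: [0.4311, 0.2687, 0.3925]
tool_rot: [180.0, 0.1, 4.8]
force: [1.2, 0.2, -0.0]
grip_width: 0.0435
grasp_force: 0.0
```

```bash
cat > m.py <<'E'
from h import *
from scipy.optimize import fsolve
# top edge back line from scene+top cameras; foot front line from wrist if visible
def prof(cam,n,z,x0,x1):
  a=cam;g=cv2.GaussianBlur(cv2.cvtColor(a['image'],cv2.COLOR_RGB2GRAY),(0,0),.6).astype(np.float32)
  ys=np.linspace(-.045,.045,41);xs=np.arange(x0,x1,.001)
  P=np.array([[st(n,x,y,z) for x in xs] for y in ys]).reshape(-1,1,3)
  u=cv2.projectPoints(P,cv2.Rodrigues(a['R'])[0],a['t'],a['camera_matrix'],a['distortion'])[0].reshape(len(ys),len(xs),2).astype(np.float32)
  return xs,np.median(cv2.remap(g,u[...,0],u[...,1],1),axis=0)
if __name__=='__main__':
  S=shot('scene');W=shot('wrist')
  for n,h in(('t',.165),('s',.14)):
    xs,p=prof(S,n,.0135+h*np.cos(np.radians(14)),.015,.06);d=np.diff(p)
    print(n,'back top edge x',xs[d.argmin()],[int(v) for v in p[::2]])
    xs,p=prof(S,n,.025,-.02,.07);print(' foot/strip profile z=.025',[(int(round(x*1000)),int(v)) for x,v in zip(xs,p)][::2])
  xs,p=prof(W,'s',.025,-.06,.03);print(' wrist z=.025',[(int(round(x*1000)),int(v)) for x,v in zip(xs,p)][::2])
E
python3 m.py
```

```text
t back top edge x 0.044000000000000025 [107, 107, 106, 105, 102, 95, 82, 79, 86, 95, 98, 99, 98, 91, 80, 64, 53, 47, 46, 46, 46, 45, 45]
 foot/strip profile z=.025 [(-20, 40), (-18, 42), (-16, 42), (-14, 42), (-12, 42), (-10, 42), (-8, 42), (-6, 42), (-4, 42), (-2, 42), (0, 42), (2, 42), (4, 45), (6, 50), (8, 57), (10, 63), (12, 67), (14, 67), (16, 64), (18, 56), (20, 44), (22, 40), (24, 43), (26, 54), (28, 64), (30, 68), (32, 69), (34, 70), (36, 70), (38, 71), (40, 69), (42, 68), (44, 66), (46, 66), (48, 66), (50, 68), (52, 69), (54, 70), (56, 71), (58, 72), (60, 70), (62, 69), (64, 69), (66, 68), (68, 64), (70, 54)]
s back top edge x 0.015 [75, 56, 45, 53, 70, 88, 93, 96, 96, 93, 84, 70, 57, 49, 46, 46, 46, 46, 45, 46, 46, 45, 43]
 foot/strip profile z=.025 [(-20, 43), (-18, 43), (-16, 43), (-14, 43), (-12, 43), (-10, 43), (-8, 43), (-6, 43), (-4, 43), (-2, 43), (0, 43), (2, 44), (4, 45), (6, 49), (8, 56), (10, 62), (12, 65), (14, 64), (16, 60), (18, 51), (20, 43), (22, 38), (24, 42), (26, 52), (28, 61), (30, 67), (32, 68), (34, 69), (36, 69), (38, 70), (40, 68), (42, 67), (44, 66), (46, 66), (48, 67), (50, 67), (52, 68), (54, 70), (56, 70), (58, 71), (60, 71), (62, 69), (64, 69), (66, 68), (68, 65), (70, 57)]
 wrist z=.025 [(-60, 131), (-58, 133), (-56, 133), (-54, 133), (-52, 135), (-50, 101), (-48, 98), (-46, 94), (-44, 71), (-42, 102), (-40, 147), (-38, 142), (-36, 137), (-34, 139), (-32, 138), (-30, 141), (-28, 140), (-26, 141), (-24, 139), (-22, 138), (-20, 137), (-18, 132), (-16, 136), (-14, 136), (-12, 136), (-10, 193), (-8, 199), (-6, 198), (-4, 197), (-2, 198), (0, 195), (2, 115), (4, 87), (6, 107), (8, 112), (10, 88), (12, 117), (14, 118), (16, 119), (18, 119), (20, 188), (22, 199), (24, 198), (26, 198), (28, 199)]
```

The square panel's back edge has moved from 31 to about 37 mm (expected 37.3). Its painted face starts right at the front strip (-11 mm), so it is properly seated. The tall panel is at 44 mm, also as expected. I'm handing in.

```bash
python3 -c "
from cell import env
print(env.sign_off())"
```

```text
the job is handed in; nothing more can be done
None
```

I pushed the tall and square panels back onto their rear wires with their feet in the grooves, touched nothing else, and handed the job in at about 27.5 s; the hand-in gave no verdict.

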